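# Put the nesting dolls back in the stock tray

### The job

Put the wooden nesting dolls that customers have left about the stall back in the black stock tray: stand the one doll that fits right down inside the open lower half into it, and then close this big doll with its top half, fully home, where it stands. Stand the other two dolls upright in the two empty recesses, each in the one that fits its foot. Leave the pepper mill and the egg on its stand where they are.

Things in the scene. Friction and masses are not known exactly. Their poses are not given: they have to be found in the camera images.
- lower_half: open lower half of the biggest nesting doll: a pale wooden cup, loose in the recess of seat_open, to stay there. Origin: centre of underside, z up. Foot 62 mm wide; 86 mm wide from 44 to 58 mm up, where a flat shoulder is; on it a collar, 75 mm wide, tapering from 60 mm up to 69 mm at the rim, 72 mm up. Mouth 63 mm, inner floor 6 mm above the underside, 52 mm across.
- top_half_centre (a point): loose top half (shoulders, head in dark scarf) of that doll, hollow, 112 mm tall, open side down on the table; point half-way up its axis. Round. Lower edge 86 mm outer, 81 mm inner diameter; slips over the lower half's collar and rests on its shoulder (this point then 114 mm above the lower half's underside). Neck 55 mm at the point, head 56 mm wide 20 to 32 mm above it. Empty up to 10 mm above it. 75 g.
- small_doll_centre (a point): smallest closed nesting doll, pale wood, dark headscarf, standing on the table. 108 mm tall, point half-way up its axis, z up. Round: flat foot 38 mm, belly 54 mm wide at 39 mm up, head 36 mm wide at 86 to 93 mm up. One piece, 55 g.
- medium_doll_centre (a point): medium closed nesting doll, same look, standing on the table. 128 mm tall, point half-way up its axis, z up. Round: flat foot 40 mm, belly 68 mm wide at 46 mm up, head 43 mm wide at 101 to 110 mm up. One piece, 90 g.
- tall_doll_centre (a point): tallest closed nesting doll, same look, standing on the table. 150 mm tall, point half-way up its axis, z up. Round: broad flat foot 68 mm, belly 78 mm wide at 54 mm up, head 50 mm wide at 119 to 129 mm up. One piece, 140 g.
- seat_open: fixed dark wooden insert of the black tray, 112 x 112 x 14 mm, with a round recess (86 mm wide, 7 mm deep, grey felt) in which the lower half stands. Origin: centre of underside, 5 mm above the table; recess floor 7 mm higher; z up. The three inserts lie in a row along their y axes, 114 mm apart, order varies, in a tray of 125 x 353 mm with walls 24 mm high, 5 mm thick.
- seat_medium: fixed insert like seat_open, with an empty recess 62 mm wide and 7 mm deep in its middle (the foot of the tallest doll does not go in). Origin: centre of underside, 5 mm above the table; recess floor 7 mm higher.
- seat_tall: fixed insert like seat_open, with an empty recess 88 mm wide and 7 mm deep in its middle. Origin: centre of underside, 5 mm above the table; recess floor 7 mm higher.
- egg_centre (a point): look-alike: a wooden souvenir egg fixed in a small turned stand, standing on the table, 101 mm tall, at most 50 mm wide; point half-way up its axis, z up.
- mill_centre (a point): look-alike: a waisted wooden pepper mill with round head and small steel knob, standing on the table, 138 mm tall, at most 54 mm wide; point half-way up its axis, z up.
There are look-alikes about, which are no part of the job. Leave any blue look-alike of the part that bears tall_doll_centre alone.

How it is judged (in metres and radians):
On the way, in this order (a step that is already met when the one before it is completed fails the run):
1. the doll that fits stands on the inner floor of the lower half (horizontal distance between small_doll_centre and lower_half below 0.013 m and z of small_doll_centre in the frame of lower_half between 0.054 and 0.066 m and angle between small_doll_centre's own z axis and vertical below 0.12 rad), for 0.2 s.
2. the top half is fully home on the lower half with that doll inside (all of step 1 and horizontal distance between top_half_centre and lower_half below 0.006 m and z of top_half_centre in the frame of lower_half between 0.108 and 0.119 m and angle between top_half_centre's own z axis and vertical below 0.12 rad), for 0.2 s.
At the end, for the whole second after the job is handed in: Small doll on the floor inside the lower half (13 mm), top half home on it (6 mm), lower half still in its recess, medium and tall dolls down in their own recesses (13 mm across, 5 mm in height), all upright within 7 degrees, let go, at rest; egg and mill within 30 mm of their places (all of step 2 and horizontal distance between lower_half and seat_open below 0.015 m and z of lower_half in the frame of seat_open between 0.003 and 0.012 m and angle between each of lower_half, medium_doll_centre, tall_doll_centre's own z axis and vertical below 0.12 rad and horizontal distance between medium_doll_centre and seat_medium below 0.013 m and z of medium_doll_centre in the frame of seat_medium between 0.066 and 0.076 m and horizontal distance between tall_doll_centre and seat_tall below 0.013 m and z of tall_doll_centre in the frame of seat_tall between 0.077 and 0.087 m and linear speed of each of small_doll, medium_doll, tall_doll, top_half, lower_half below 0.02 m/s and distance of each of egg_centre, mill_centre from where it was at the start of the episode below 0.03 m and angle between each of egg_centre, mill_centre's own z axis and vertical below 0.3 rad); the robot touches nothing.
It fails at once if the egg or the pepper mill is knocked over or moved away (distance of any of egg_centre, mill_centre from where it was at the start of the episode above 0.03 m or angle between any of egg_centre, mill_centre's own z axis and vertical above 0.5 rad).
It also fails if it takes over 115 s, if anything falls off the work surface, if the arm or the gripper's body presses on something with over 40 N, if the wrist force passes 120 N, or if a joint passes its speed limit or range.

### The arm

A 7-joint arm with a two-finger parallel gripper is mounted at the origin on the work surface. World frame = base frame: x ahead of the robot, y to its left, z up, the work surface at z = 0. Lengths are in mm, angles in rad, forces in N, time in s.
With the tool pointing down it reaches from about 425 to 1025 mm from the base axis. Payload 9.4 kg.
Tool frame: the origin (TCP) lies at the very end of the fingers, on their centre line; the grasp point (between the pads) lies 19 mm behind it; z points along the fingers, y is the line along which they close (so a half turn about z gives the same grasp; the last joint's range is limited). The gripper opens to 93 mm and grips with 3 to 60 N. Pads are 15 mm wide; open, the fingers measure 128 mm over their backs; the gripper's body (75 mm by 188 mm) begins 65 mm behind the grasp point.
Start: joints at [1.132, 0.599, -0.003, 1.599, 0.002, 0.943, -0.08], TCP at [256.61, -678.067, 218.618] pointing down, gripper open.
Joint ranges: [-2.57, 2.57], [-0.35, 1.97], [-1.29, 1.29], [0.11, 2.56], [-1.05, 4.19], [0.11, 1.86], [-2.63, 2.63]. Speed limits (rad/s): [2.22, 2.22, 3.01, 3.01, 3.14, 3.14, 3.14].

### API

Orientations are given as a unit quaternion [x, y, z, w].
In Python, from rig import monitor, viewer, order gives the robot as it stands.
- The arm moves only by the shell command python3 -m crank 'ROWS' [FORCE]. ROWS is JSON, a list of rows, each a list of 7 numbers: the shift along the tool's x, y, z in cm, then the turn, a rotation vector about the tool's x, y, z in rad, then the opening, from 0 (shut) to 1 (fully open). A call has 1 to 20 rows; each row shifts and turns the commanded pose from where the row before left it, along the tool's axes as they then stand; what a row does not reach is not made up. A row lasts 1/12 s, in which the tool goes at most 41.7 mm and 7.16 degrees, less where a joint would pass 70% of its speed; a pose out of reach is approached as far as the arm can. A call is refused whole if a number of a shift passes 4.17 or a number of a turn 0.125, either way. A call with a gripper value outside its range is refused whole. The fingers move at their own pace and stop on an object; FORCE is the grip in N (left out, the last holds). Time passes only in rows, so rows that do not move let the fingers close. It gives the time, the measured TCP pose, the force, the opening and the grip force at its end, in the units of the state.
- monitor.state(): the state, without advancing time (a new reading comes with each control period).
- viewer.get_image(name): name is "scene" or "top" or "wrist"; returns the picture (420x560x3 uint8, red, green, blue); there is no depth.
- viewer.camera_model(name): a dict with "fov_y" (degrees; the focal length in pixels is half the picture's height over the tangent of half this angle, whatever the lens; pixels are square), "cx", "cy" (the principal point, pixels), "distortion" ([k1, k2, p1, p2, k3] as OpenCV has them; the pictures are not rectified), "R" (3x3) and "t" (3): a world point X has camera coordinates R X + t; the wrist camera has in their place "mount" (4x4, takes a point from camera to tool coordinates, whose origin is the TCP and whose axes are the flange's). Camera axes: x right, y down, z forward; pixel columns grow to the right and rows downward; lengths in mm; the calibration is good to about 2 mm. A picture is of the moment at which its call begins: read the wrist's pose just before it. camera_model takes no time and is no camera call.
- order.hand_in(): hands the job in; it is judged then, once.
The state is a dict: "t": time; "joints": joint angles; "joint_vel": joint speeds; "joint_torque": joint torques, N m; "tool_pos": TCP position; "tool_rot": TCP orientation; "wrist_force": force on the tool from outside, world axes, zero at the start; "moment": the same for the moment, N m; "finger_gap": opening from 0.0 (shut) to 1.0 (fully open); "gripper_force": force on a finger pad.
Only numpy, scipy, OpenCV 4.12 (cv2) and the standard library are available. Lean on these libraries where they do the work, as an engineer would, in place of code of your own. Each camera call takes 0.05 s, during which the arm holds its last target. There are 200 camera calls.

## Working session

There is one attempt and no reset: what is moved stays moved. The work goes in short steps, Python scripts to look and compute and a shell command to move; the robot and the scene stay as the last step left them, time stands still between calls to the robot, and variables do not carry over. Pictures are saved under pics/ and viewed, at most 14 in all, crops included, and the job is handed in when it is done.

```bash
ls; mkdir -p pics; python3 - <<'E'
from rig import monitor, viewer
import cv2, json
s=monitor.state();print(s)
for n in("scene","top","wrist"):
    im=viewer.get_image(n);cv2.imwrite(f"pics/{n}0.png",im[:,:,::-1]);m=viewer.camera_model(n);print(n,{k:(v.tolist() if hasattr(v,'tolist') else v) for k,v in m.items()})
E
```

```text
pics
{'t': 0.0, 'joints': array([ 1.13228869,  0.60011946, -0.00255903,  1.6001155 ,  0.00178714,
        0.94292248, -0.07979235]), 'joint_vel': array([-1.64742999e-03,  6.10129474e-05, -1.15476249e-03, -4.87209396e-04,
       -6.39771327e-04, -8.17105728e-04, -3.91173863e-04]), 'joint_torque': array([-4.47865195e-04, -7.65061283e+01,  1.49667542e+00, -2.52349466e+01,
       -5.25302114e-02,  1.71402673e-02,  1.17557856e-04]), 'tool_pos': array([ 256.44648725, -677.60481815,  217.76897215]), 'tool_rot': array([ 9.83674737e-01,  1.79953886e-01, -2.01139490e-04, -7.54917356e-04]), 'wrist_force': array([ 0.22804316, -0.46430957,  0.44310276]), 'moment': array([-0.01498733, -0.02225576,  0.01270974]), 'gripper_force': 0.0, 'finger_gap': 1.0007473624809051}
scene {'fov_y': 55.93892471952767, 'cx': 278.74272542908506, 'cy': 211.00542487935414, 'distortion': [-0.11271365036006921, 0.0, 0.0, 0.0, 0.0], 'R': [[-0.5035270379049605, 0.8637336056559827, 0.020610205219066754], [0.5799618785066857, 0.3555871188957476, -0.7329406663260114], [-0.6403942079513624, -0.3571023093399664, -0.67998029316
[... 237 characters left out ...]
99579104, -0.9999784064835134, 0.005627957651667779], [-0.9934251678594858, 0.0027266566295967324, -0.11445086809184253], [0.11443305118709347, -0.005979290118178513, -0.9934129679472151]], 't': [-36.459215117350844, 490.424039995431, 1078.7851849353365]}
wrist {'fov_y': 63.389960183599754, 'cx': 271.91614576860684, 'cy': 213.14049501291916, 'distortion': [-0.08380390213612082, 0.0, 0.0, 0.0, 0.0], 'mount': [[0.00016929097625581761, -0.9541574552983061, -0.29930506484057995, 83.73331167104966], [0.9999999305604642, 6.216292628399999e-05, 0.0003674436481779514, 0.03016842561087696], [-0.0003319934176288793, -0.29930510626186957, 0.9541573995656791, -165.80293508070883], [0.0, 0.0, 0.0, 1.0]]}
```

View pics/scene0.png

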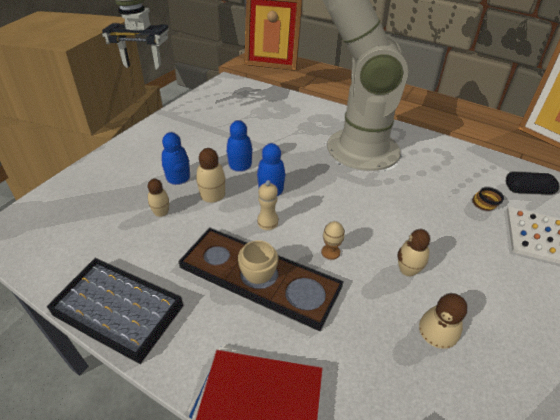

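View pics/top0.png

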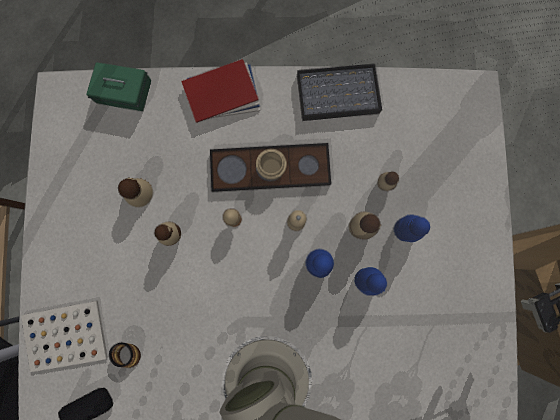

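The scene view shows the pale dolls at small (158,198), tall (210,175, beside three blue look-alikes) and medium (414,252). It also shows the top half at (442,320), the mill at (268,205) and the egg at (333,240). The tray is in the middle, with the cup at (258,263). In the top view these are small (388,181), tall (365,225), medium (167,233), top half (133,190), egg (232,217), mill (297,220), and tray recesses at (232,169), (271,163) and (309,166).

```bash
cat > h.py <<'E'
import numpy as np, cv2
from scipy.spatial.transform import Rotation as Ro
from rig import monitor, viewer
def grab(n,save=None):
    s=monitor.state(); im=viewer.get_image(n)
    if save: cv2.imwrite(f"pics/{save}.png",im[:,:,::-1])
    return s,im
def cam(n,s=None):
    m=viewer.camera_model(n); f=210/np.tan(np.radians(m['fov_y'])/2)
    K=np.array([[f,0,m['cx']],[0,f,m['cy']],[0,0,1.]]); d=np.array(m['distortion'])
    if n=='wrist':
        M=np.array(m['mount']); T=np.eye(4); T[:3,:3]=Ro.from_quat(s['tool_rot']).as_matrix(); T[:3,3]=s['tool_pos']
        W=np.linalg.inv(T@M); return K,d,W[:3,:3],W[:3,3]
    return K,d,np.array(m['R']),np.array(m['t'])
def ray(c,px):
    K,d,R,t=c; u=cv2.undistortPoints(np.array(px,float).reshape(-1,1,2),K,d).reshape(-1,2)
    v=np.c_[u,np.ones(len(u))]@R; return -R.T@t, v/np.linalg.norm(v,axis=1,keepdims=True)
def plane(c,px,z):
    o,v=ray(c,px); return o+v*((z-o[2])/v[:,2])[:,None]
def tri(c1,p1,c2,p2):
    o1,v1=ray(c1,p1);o2,v2=ray(c2,p2);v1=v1[0];v2=v2[0]
    a=np.linalg.lstsq(np.c_[v1,-v2],o2-o1,rcond=None)[0]; A=o1+a[0]*v1;B=o2+a[1]*v2
    return (A+B)/2,np.linalg.norm(A-B)
def proj(c,X):
    K,d,R,t=c; return cv2.projectPoints(np.array(X,float).reshape(-1,1,3),cv2.Rodrigues(R)[0],t,K,d)[0].reshape(-1,2)
def blobs(m,amin=40):
    n,l,st,ce=cv2.connectedComponentsWithStats(m.astype(np.uint8)); 
    return [(ce[i].round(1).tolist(),st[i].tolist()) for i in range(1,n) if st[i][4]>=amin]
E
python3 - <<'E'
from h import *
for n in("scene","top"):
    im=cv2.imread(f"pics/{n}0.png")[:,:,::-1].astype(int); r,g,b=im[...,0],im[...,1],im[...,2]
    m=(r-b>18)&(r<115)&(r>1.4*b)
    for x in blobs(m,40): 
        if (n=="scene" and x[0][1]>140) or (n=="top" and 80<x[0][1]<340): print(n,x)
    m=(abs(r-b)<25)&(r>60)&(r<150)
    if n=="top":
        sub=m.copy(); sub[:148]=0; sub[187:]=0; sub[:,:214]=0; sub[:,328:]=0
        for x in blobs(sub,80): print('felt',x, plane(cam('top'),x[0],12).round(1))
E
```

```text
scene ([524.6, 154.9], [483, 141, 77, 27, 212])
scene ([208.2, 158.9], [199, 148, 20, 22, 333])
scene ([2.7, 173.6], [0, 161, 9, 22, 104])
scene ([220.6, 188.4], [214, 173, 11, 28, 149])
scene ([158.4, 193.5], [148, 179, 21, 37, 289])
scene ([482.6, 202.9], [473, 191, 24, 20, 129])
scene ([491.2, 195.3], [481, 190, 21, 12, 105])
scene ([418.9, 240.2], [407, 229, 23, 22, 351])
scene ([259.7, 274.3], [184, 231, 155, 91, 3333])
scene ([334.5, 246.9], [323, 232, 21, 27, 132])
scene ([248.2, 250.1], [244, 243, 12, 18, 100])
scene ([399.6, 255.7], [398, 249, 4, 13, 40])
scene ([451.4, 308.5], [435, 294, 32, 33, 692])
top ([219.2, 90.2], [181, 59, 77, 63, 2912])
top ([303.9, 165.8], [274, 146, 54, 39, 1153])
top ([235.5, 167.2], [212, 150, 52, 39, 815])
top ([393.6, 175.1], [389, 172, 10, 9, 46])
top ([128.3, 188.0], [119, 178, 21, 29, 307])
top ([3.6, 255.8], [0, 205, 9, 115, 455])
top ([234.6, 221.0], [224, 212, 18, 15, 61])
top ([372.2, 220.1], [365, 213, 15, 15, 127])
top ([162.2, 231.6], [155, 224, 18, 19, 195])
top ([539.3, 254.8], [513, 225, 47, 68, 2259])
top ([551.7, 337.4], [534, 324, 26, 29, 165])
top ([1.4, 331.4], [0, 326, 4, 13, 42])
felt ([270.4, 158.5], [260, 152, 22, 17, 191]) [[646.5 -13.4  12. ]]
felt ([231.3, 169.9], [217, 156, 29, 29, 630]) [[612.2 102.8  12. ]]
felt ([310.9, 168.3], [295, 156, 33, 27, 474]) [[ 616.5 -133.7   12. ]]
```

```bash
python3 - <<'E'
import cv2,numpy as np
t=cv2.imread("pics/top0.png")[130:250,100:420]
cv2.imwrite("pics/topcrop.png",cv2.resize(t,None,fx=2.5,fy=2.5,interpolation=cv2.INTER_CUBIC))
E
```

```text
(no output)
```

View pics/topcrop.png

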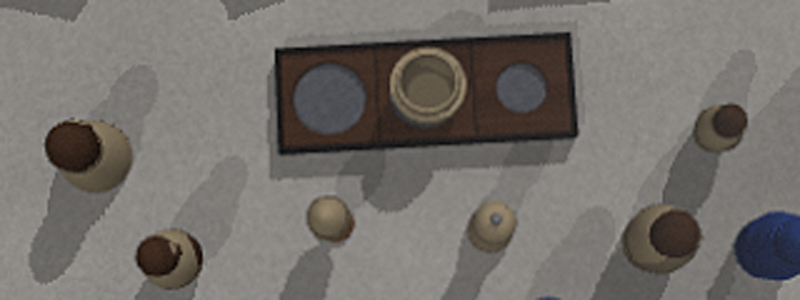

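The crop confirms the choices: dark-scarf heads at small (392,178), tall (370,223), medium (163,232) and top half (130,188). Not wanted: the egg (232,216), the mill (298,217) and the blue dolls. The wide recess is on the left (232,170), the cup in the middle (271,164) and the small recess on the right (308,165).

```bash
python3 - <<'E'
from h import *
c=cam('top'); sc=cam('scene')
for n,p,z,q in [('small',(392,178.4),89,(156,186)),('tall',(370,223.2),124,(208,158.9)),('medium',(163.2,232.4),105,(418.9,240.2)),('top',(129.6,188.4),83,(451.4,308.5)),('mill',(298,217.2),138,None),('egg',(232,216.5),75,None),('recT',(232,169.6),12,None),('recM',(308.4,165.2),12,None),('cup',(271.2,164),84,None),('blue1',(319,263),100,None),('blue2',(411,228),100,None),('blue3',(371,281),100,None)]:
    print(n,plane(c,p,z)[0].round(0),(tri(c,p,sc,q)[0].round(0),plane(sc,q,z)[0].round(0)) if q else '')
s=monitor.state(); print(Ro.from_quat(s['tool_rot']).as_matrix().round(3))
E
```

```text
small [ 571. -353.   89.] (array([ 570., -352.,   88.]), array([ 571., -349.,   89.]))
tall [ 443. -278.  124.] (array([ 443., -278.,  121.]), array([ 447., -275.,  124.]))
medium [422. 273. 105.] (array([422., 276., 101.]), array([426., 277., 105.]))
top [546. 379.  83.] (array([546., 383.,  79.]), array([548., 384.,  83.]))
mill [459. -87. 138.] 
egg [467.  92.  75.] 
recT [613. 101.  12.] 
recM [ 626. -126.   12.] 
cup [613. -17.  84.] 
blue1 [ 339. -144.  100.] 
blue2 [ 432. -397.  100.] 
blue3 [ 291. -283.  100.] 
[[ 0.935  0.354 -0.001]
 [ 0.354 -0.935  0.001]
 [-0.    -0.001 -1.   ]]
```

```bash
python3 -m crank '[[0,0,0,0,0,-0.11,1],[0,0,0,0,0,-0.11,1],[0,0,0,0,0,-0.11,1],[0,0,0,0,0,-0.11,1],[0,0,0,0,0,-0.11,1],[0,0,0,0,0,-0.11,1],[0,0,0,0,0,-0.11,1],[0,0,0,0,0,-0.11,1],[0,0,0,0,0,-0.11,1],[0,0,0,0,0,-0.11,1],[0,0,0,0,0,-0.11,1],[0,0,0,0,0,0,1]]'; python3 -m crank '[[2.5,2.4,0,0,0,0,1],[2.5,2.4,0,0,0,0,1],[2.5,2.4,0,0,0,0,1],[2.5,2.4,0,0,0,0,1],[2.5,2.4,0,0,0,0,1],[2.5,2.4,0,0,0,0,1],[2.5,2.4,0,0,0,0,1],[2.5,2.4,0,0,0,0,1],[2.5,2.4,0,0,0,0,1],[2.5,2.4,0,0,0,0,1],[2.5,2.4,0,0,0,0,1],[2.5,2.4,0,0,0,0,1],[2.5,2.7,0,0,0,0,1],[0,0,0,0,0,0,1],[0,0,0,0,0,0,1]]'
python3 - <<'E'
from h import *
s,im=grab('wrist','w1'); print(s['tool_pos'].round(1),Ro.from_quat(s['tool_rot']).as_matrix().round(3),s['joints'].round(2),s['t'])
E
```

```text
t: 1.15
tool_pos: [256.2, -678.0, 218.1]
tool_rot: [0.705, 0.709, 0.0, -0.0]
wrist_force: [0.8, -0.2, 0.3]
finger_gap: 1.003
gripper_force: 0.0
t: 2.4
tool_pos: [573.2, -350.0, 218.5]
tool_rot: [0.706, 0.708, 0.001, -0.0]
wrist_force: [-0.5, -1.0, -1.2]
finger_gap: 0.999
gripper_force: 0.0
[ 573.2 -350.   218.5] [[-0.002  1.     0.001]
 [ 1.     0.002  0.001]
 [ 0.001  0.001 -1.   ]] [ 0.69  0.56 -0.35  1.71  0.23  0.91  0.25] 2.4
```

View pics/w1.png

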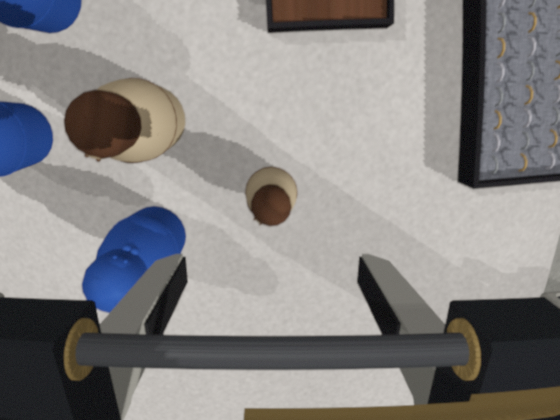

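The small doll's head is at (271,205) between the fingers, the tall doll's scarf is at (103,124), and the three objects at the left are blue look-alikes.

```bash
cat >> h.py <<'E'
def scarf(im,amin=300):
    im=im.astype(int); r,g,b=im[...,0],im[...,1],im[...,2]
    m=((r-b>15)&(r<120)&(r>1.5*b)).astype(np.uint8); m=cv2.morphologyEx(m,cv2.MORPH_OPEN,np.ones((5,5)))
    out=[]
    for c in cv2.findContours(m,cv2.RETR_EXTERNAL,cv2.CHAIN_APPROX_NONE)[0]:
        if cv2.contourArea(c)>amin: out.append((cv2.minEnclosingCircle(c),cv2.minAreaRect(c)))
    return out
E
python3 - <<'E'
from h import *
im=cv2.imread('pics/w1.png')[:,:,::-1]
s=monitor.state(); c=cam('wrist',s); print(proj(c,s['tool_pos']))
for (p,r),(q,wh,a) in scarf(im): print(np.round(p),round(r,1),np.round(q,1),np.round(wh,1),plane(c,p,89)[0].round(1),plane(c,p,124)[0].round(1))
E
```

```text
[[272.1917407 269.2123885]]
[402. 402.] 157.9 [402.8 413. ] [ 31.1 315.6] [ 722.6 -591.6   89. ] [ 704.7 -553.2  124. ]
[462. 349.] 31.8 [462.2 349. ] [63.4 24.9] [ 779.6 -516.9   89. ] [ 754.9 -487.4  124. ]
[ 80. 349.] 32.3 [ 79.1 348.9] [30.2 64. ] [ 361.3 -517.    89. ] [ 386.2 -487.5  124. ]
[270. 204.] 20.4 [270.5 204.5] [39. 39.] [ 569.7 -352.8   89. ] [ 569.9 -342.8  124. ]
[103. 122.] 38.2 [102.2 122.9] [70.7 70.7] [ 425.9 -279.2   89. ] [ 443.2 -277.9  124. ]
[329.   8.] 57.6 [329.   10.5] [ 21. 114.] [ 616.4 -191.9   89. ] [ 611.1 -201.   124. ]
```

```bash
python3 -m crank '[[-0.28,-0.35,2,0,0,0,1],[0,0,3,0,0,0,1],[0,0,3,0,0,0,1],[0,0,3,0,0,0,1],[0,0,2.5,0,0,0,1],[0,0,1.35,0,0,0,1],[0,0,0,0,0,0,1],[0,0,0,0,0,0,0.2],[0,0,0,0,0,0,0.2],[0,0,0,0,0,0,0.2],[0,0,0,0,0,0,0.2],[0,0,0,0,0,0,0.2],[0,0,0,0,0,0,0.2],[0,0,0,0,0,0,0.2],[0,0,0,0,0,0,0.2],[0,0,0,0,0,0,0.2]]' 20
```

```text
t: 3.78
tool_pos: [569.7, -355.8, 71.1]
tool_rot: [0.707, 0.708, 0.001, 0.002]
wrist_force: [3.8, -0.3, 3.9]
finger_gap: 0.406
gripper_force: 9.1
```

```bash
python3 -m crank '[[0,0,-0.5,0,0,0,0.2],[0,0,-1,0,0,0,0.2],[0,0,-2,0,0,0,0.2],[0,0,-2,0,0,0,0.2],[0,0,-2,0,0,0,0.2],[0,0,-2,0,0,0,0.2],[0,0,-1.4,0,0,0,0.2],[0,0,-0.6,0,0,0,0.2]]' 20; python3 -m crank '[[1,0.3,0,0,0,0,0.2],[2,0.5,0,0,0,0,0.2],[2.2,0.5,0,0,0,0,0.2],[2.2,0.5,0,0,0,0,0.2],[2.2,0.5,0,0,0,0,0.2],[2.2,0.5,0,0,0,0,0.2],[2.2,0.5,0,0,0,0,0.2],[2.2,0.5,0,0,0,0,0.2],[2.2,0.3,0,0,0,0,0.2],[2,0.3,0,0,0,0,0.2],[1.5,0.3,0,0,0,0,0.2],[0.7,0.2,0,0,0,0,0.2],[0,0,0,0,0,0,0.2],[0,0,0,0,0,0,0.2],[0,0,0,0,0,0,0.2],[0,0,0,0,0,0,0.2]]'
python3 - <<'E'
from h import *
s,im=grab('wrist','w2'); print(s['tool_pos'].round(1),Ro.from_quat(s['tool_rot']).as_matrix().round(3),s['t'],s['finger_gap'])
c=cam('wrist',s); print(proj(c,s['tool_pos']-[0,0,-19]))
for X in [(613,-17,84),(619,-12,12),(626,-126,12)]: print(proj(c,X).round(0))
E
```

```text
t: 4.45
tool_pos: [568.1, -355.9, 187.9]
tool_rot: [0.707, 0.707, 0.0, 0.001]
wrist_force: [-0.9, 0.0, -0.7]
finger_gap: 0.376
gripper_force: 21.5
t: 5.78
tool_pos: [616.2, -131.1, 184.9]
tool_rot: [0.707, 0.707, -0.0, 0.0]
wrist_force: [-0.1, 0.3, -1.6]
finger_gap: 0.375
gripper_force: 21.5
[ 616.2 -131.1  184.9] [[ 0.001  1.    -0.   ]
 [ 1.    -0.001 -0.001]
 [-0.001 -0.    -1.   ]] 5.7833 0.3747101375661809
[[272.23692894 286.96937689]]
[[268.  65.]]
[[275.  68.]]
[[282. 187.]]
```

View pics/w2.png

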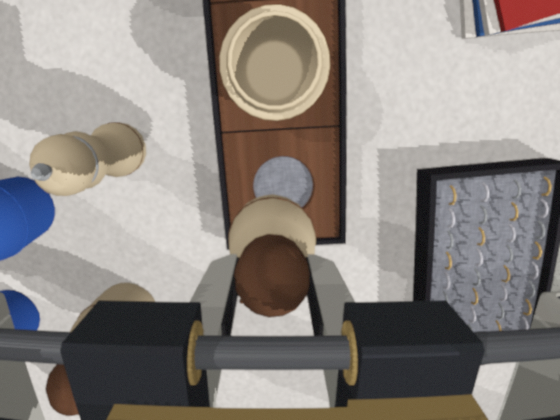

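The doll is held upright with its head at (273,275). The cup is at about (275,63) and the medium recess at (283,185).

```bash
cat >> h.py <<'E'
def pale(im): 
    h=cv2.cvtColor(im,cv2.COLOR_RGB2HSV); return (h[...,2]>130)&(h[...,1]>60)&(h[...,0]>10)&(h[...,0]<30)
E
python3 - <<'E'
from h import *
im=np.ascontiguousarray(cv2.imread('pics/w2.png')[:,:,::-1]); s=monitor.state(); c=cam('wrist',s)
for (p,r),(q,wh,a) in scarf(im):
    if 200<p[1]<320 and abs(p[0]-272)<40: print('head',np.round(p,1),r,plane(c,p,203)[0].round(1))
# predicted rings for best cup centre: radial profile of value
v=cv2.cvtColor(im,cv2.COLOR_RGB2HSV)[...,2]
print('row 60:',v[60,215:340:1].tolist()); print('col 275:',v[0:130,275].tolist())
cr=cv2.resize(im[0:210,180:370],None,fx=2.8,fy=2.8,interpolation=cv2.INTER_CUBIC); cv2.imwrite('pics/w2c.png',cr[:,:,::-1])
E
```

```text
head [272.2 274.8] 40.649600982666016 [ 616.2 -124.9  203. ]
row 60: [57, 76, 79, 94, 129, 167, 187, 190, 190, 188, 184, 166, 166, 197, 217, 224, 215, 200, 196, 197, 197, 194, 174, 139, 124, 122, 121, 123, 124, 125, 127, 130, 142, 153, 164, 169, 171, 171, 171, 171, 171, 170, 171, 170, 170, 171, 171, 171, 172, 171, 170, 172, 170, 170, 171, 171, 171, 171, 171, 170, 171, 172, 170, 171, 170, 171, 171, 171, 171, 172, 170, 170, 170, 171, 171, 172, 170, 171, 170, 171, 171, 171, 171, 168, 163, 153, 139, 132, 127, 126, 124, 123, 122, 123, 125, 131, 141, 144, 144, 141, 142, 145, 170, 204, 222, 223, 212, 201, 204, 209, 211, 214, 215, 209, 172, 120, 97, 92, 82, 73, 74, 71, 68, 47, 29]
col 275: [108, 115, 118, 121, 158, 209, 223, 226, 226, 223, 216, 218, 224, 224, 209, 159, 117, 109, 111, 109, 109, 109, 109, 108, 108, 110, 111, 112, 111, 109, 109, 110, 110, 109, 109, 112, 113, 114, 118, 125, 136, 151, 161, 167, 170, 170, 170, 170, 170, 172, 170, 171, 171, 170, 170, 171, 170, 171, 171, 171, 171, 170, 171, 170, 171, 171, 171, 171, 172, 171, 171, 170, 171, 171, 171, 171, 172, 171, 171, 171, 170, 170, 171, 171, 171, 170, 171, 170, 171, 171, 171, 170, 171, 171, 172, 172, 170, 171, 168, 163, 154, 149, 146, 147, 154, 184, 213, 221, 211, 186, 162, 157, 171, 197, 213, 220, 224, 224, 219, 199, 154, 115, 108, 110, 112, 113, 113, 108, 83, 59]
```

View pics/w2c.png

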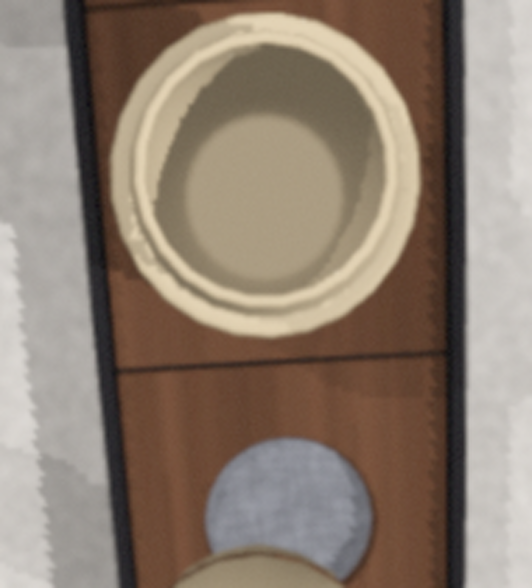

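```bash
python3 - <<'E'
from h import *
c=cam('wrist',monitor.state())
print('floor',plane(c,(274.6,70.4),18).round(1),'rim',plane(c,(275.4,60.2),84).round(1),'sh',plane(c,(274.5,62.5),65).round(1))
print('recM',plane(c,(180+290/2.8,522/2.8),12).round(1))
E
```

```text
floor [[618.7 -14.4  18. ]] rim [[618.8 -13.7  84. ]] sh [[618.3 -13.1  65. ]]
recM [[ 628.1 -125.2   12. ]]
```

```bash
python3 - <<'E'
from h import *
im=np.ascontiguousarray(cv2.imread('pics/w2.png')[:,:,::-1]); c=cam('wrist',monitor.state())
print('belly',plane(c,(272.5,239.5),154).round(1), 'head alt',plane(c,(272.5,275),203).round(1))
for y in (-128,-125):
    # predicted outline of belly & head circles
    a=np.linspace(0,6.28,73)
    for r,z in((27,154),(18,201),(18,206)):
        P=proj(c,np.c_[616.2+r*np.cos(a),y+r*np.sin(a),z+0*a]); print(y,z,'rows',P[:,1].min().round(1),P[:,1].max().round(1),'cols',P[:,0].min().round(1),P[:,0].max().round(1))
v=cv2.cvtColor(im,cv2.COLOR_RGB2HSV)[...,2]; print(v[185:330,272].tolist()); print(v[215,220:325].tolist())
E
```

```text
belly [[ 616.5 -126.2  154. ]] head alt [[ 616.4 -124.9  203. ]]
-128 154 rows 200.5 280.8 cols 228.8 315.3
-128 201 rows 244.9 309.9 cols 235.7 308.6
-128 206 rows 249.1 315.6 cols 234.6 309.7
-125 154 rows 195.6 276.6 cols 228.6 315.5
-125 201 rows 239.0 304.9 cols 235.4 308.8
-125 206 rows 243.1 310.5 cols 234.4 309.9
[145, 143, 145, 149, 150, 148, 143, 143, 137, 131, 128, 119, 111, 121, 139, 145, 146, 147, 149, 151, 150, 152, 153, 155, 156, 157, 158, 158, 159, 161, 163, 162, 162, 163, 164, 163, 162, 161, 162, 162, 161, 160, 160, 160, 160, 159, 160, 156, 141, 108, 73, 60, 59, 58, 57, 59, 60, 60, 60, 60, 62, 63, 64, 65, 70, 72, 74, 74, 77, 80, 81, 83, 83, 83, 83, 83, 84, 85, 85, 86, 87, 84, 87, 87, 87, 89, 88, 90, 91, 89, 90, 92, 90, 91, 89, 86, 86, 87, 83, 84, 82, 82, 80, 77, 72, 69, 70, 68, 69, 66, 68, 68, 70, 69, 72, 75, 77, 74, 69, 72, 71, 72, 72, 74, 82, 96, 99, 100, 101, 98, 99, 122, 169, 198, 203, 201, 199, 200, 201, 202, 203, 202, 200, 200, 202]
[156, 151, 127, 86, 54, 43, 43, 36, 36, 56, 88, 103, 107, 108, 109, 106, 109, 121, 138, 147, 153, 154, 154, 158, 159, 158, 159, 160, 160, 161, 162, 163, 162, 163, 163, 164, 164, 163, 165, 164, 165, 165, 164, 165, 164, 164, 164, 162, 162, 162, 164, 162, 163, 161, 162, 161, 162, 159, 160, 159, 162, 161, 162, 162, 162, 162, 163, 162, 163, 164, 163, 163, 163, 162, 162, 162, 163, 164, 164, 163, 164, 162, 163, 162, 161, 156, 141, 119, 112, 111, 114, 117, 119, 122, 121, 119, 116, 114, 113, 113, 113, 116, 116, 114, 113]
```

```bash
python3 -m crank '[[1,0.1,0,0,0,0,0.2],[1.8,0.15,0,0,0,0,0.2],[2,0,0,0,0,0,0.2],[2,0,0,0,0,0,0.2],[2,0,0,0,0,0,0.2],[1.5,0,0,0,0,0,0.2],[0.98,0,0,0,0,0,0.2],[0,0,0,0,0,0,0.2],[0,0,0,0,0,0,0.2],[0,0,0,0,0,0,0.2],[0,0,2,0,0,0,0.2],[0,0,2,0,0,0,0.2],[0,0,1,0,0,0,0.2],[0,0,0,0,0,0,0.2],[0,0,0,0,0,0,0.2]]'
python3 - <<'E'
from h import *
s,im=grab('scene','s1'); print(s['tool_pos'].round(1)); 
grab('wrist','w3')
cv2.imwrite('pics/s1c.png',cv2.resize(im[150:330,150:370],None,fx=2.7,fy=2.7,interpolation=cv2.INTER_CUBIC)[:,:,::-1])
E
```

```text
t: 7.08
tool_pos: [618.8, -17.5, 134.9]
tool_rot: [0.707, 0.707, -0.0, -0.0]
wrist_force: [0.5, 0.5, 0.5]
finger_gap: 0.376
gripper_force: 21.5
[618.8 -17.5 134.9]
```

View pics/w3.png

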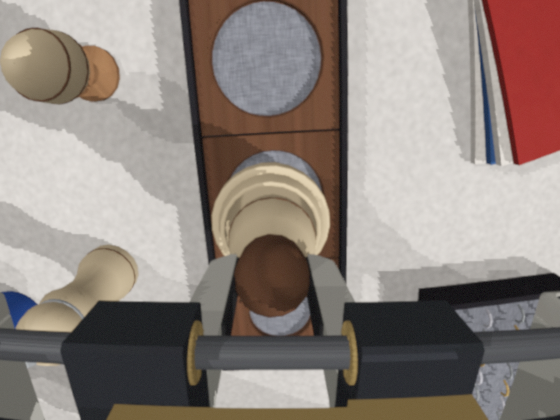

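The doll's belly (cols 229–317) sits inside the rim, which is centred near col 271, so I descend.

```bash
python3 -m crank '[[-0.05,0,1,0,0,0,0.2],[0,0,1,0,0,0,0.2],[0,0,0.8,0,0,0,0.2],[0,0,0.6,0,0,0,0.2],[0,0,0.4,0,0,0,0.2],[0,0,0.3,0,0,0,0.2],[0,0,0.3,0,0,0,0.2],[0,0,0,0,0,0,0.2],[0,0,0,0,0,0,0.2]]'
```

```text
t: 7.93
tool_pos: [619.0, -17.2, 91.1]
tool_rot: [0.707, 0.707, -0.0, -0.0]
wrist_force: [0.6, 0.5, -0.6]
finger_gap: 0.376
gripper_force: 21.5
```

```bash
python3 -m crank '[[0,0,0.15,0,0,0,0.2],[0,0,0.05,0,0,0,0.2],[0,0,0,0,0,0,0.2],[0,0,0,0,0,0,0.8],[0,0,0,0,0,0,0.8],[0,0,0,0,0,0,0.8],[0,0,0,0,0,0,0.8],[0,0,0,0,0,0,0.8],[0,0,-1,0,0,0,0.8],[0,0,-2,0,0,0,0.8],[0,0,-3,0,0,0,0.8],[0,0,-3,0,0,0,1],[0,0,-3,0,0,0,1],[0,0,-2,0,0,0,1]]'; python3 -m crank '[[0,0,0,0,0,0,1],[-3,0,0,0,0,0,1],[-3,0,0,0,0,0,1],[0,0,0,0,0,0,1],[0,0,0,0,0,0,1],[0,0,0,0,0,0,1]]'
python3 - <<'E'
from h import *
s,im=grab('wrist','w4'); print(s['tool_pos'].round(1),s['t']); c=cam('wrist',s)
for X in [(618.7,-13.8,84),(618.7,-13.8,107),(618.7,-13.8,126)]: print(proj(c,X).round(0))
for (p,r),(q,wh,a) in scarf(im): print(np.round(p,1),round(r,1),plane(c,p,107)[0].round(1))
E
```

```text
t: 9.1
tool_pos: [619.6, -16.9, 232.8]
tool_rot: [0.707, 0.708, 0.001, 0.001]
wrist_force: [-0.3, 0.1, 0.5]
finger_gap: 0.961
gripper_force: 0.0
t: 9.6
tool_pos: [618.7, -76.8, 229.0]
tool_rot: [0.707, 0.707, 0.0, -0.0]
wrist_force: [0.3, 1.1, 0.3]
finger_gap: 1.001
gripper_force: 0.0
[618.7 -76.8 229. ] 9.6
[[272. 131.]]
[[272. 133.]]
[[272. 135.]]
[402. 403.] 157.8 [ 766.3 -308.7  107. ]
[ 81.5 349. ] 31.9 [ 415.7 -235.4  107. ]
[272.3 132. ] 22.5 [618.9 -12.8 107. ]
[268.5 132.5] 144.4 [615.7 -13.2 107. ]
```

View pics/w4.png

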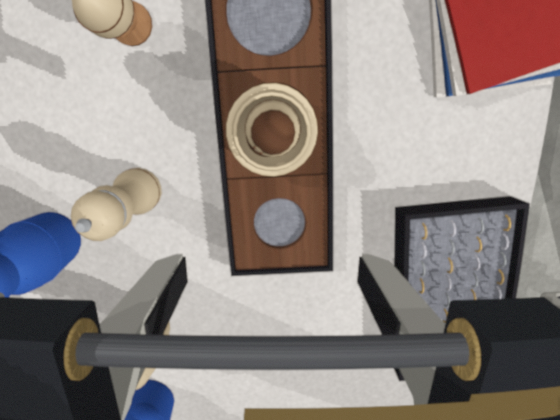

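The small doll stands upright in the cup: head at (272,132), centred within 1–2 mm. Next is the top half.

```bash
python3 -m crank '[[2,-0.4,0,0,0,0,1],[3.5,-0.5,0,0,0,0,1],[3.5,-0.5,0,0,0,0,1],[3.5,-0.5,0,0,0,0,1],[3.5,-0.5,0,0,0,0,1],[3.5,-0.6,0,0,0,0,1],[3.5,-0.6,0,0,0,0,1],[3.5,-0.6,0,0,0,0,1],[3.5,-0.6,0,0,0,0,1],[3.5,-0.6,0,0,0,0,1],[3.5,-0.6,0,0,0,0,1],[3.5,-0.6,0,0,0,0,1],[3,-0.6,0,0,0,0,1],[2,0,0,0,0,0,1],[0,0,0,0,0,0,1],[0,0,0,0,0,0,1],[0,0,0,0,0,0,1],[0,0,0,0,0,0,1]]'
python3 - <<'E'
from h import *
s,im=grab('wrist','w5'); print(s['tool_pos'].round(1),s['t'],s['joints'].round(2)); c=cam('wrist',s)
for (p,r),(q,wh,a) in scarf(im): print(np.round(p,1),round(r,1),plane(c,p,82)[0].round(1))
E
```

```text
t: 11.15
tool_pos: [546.7, 376.5, 229.0]
tool_rot: [0.707, 0.707, -0.0, 0.0]
wrist_force: [-0.9, -0.4, 0.3]
finger_gap: 1.005
gripper_force: 0.0
[546.7 376.5 229. ] 11.15 [-0.44  0.54 -0.38  1.72  0.24  0.93 -0.91]
[401.5 402.5] 158.4 [706.3 117.2  82. ]
[464. 349.] 32.3 [769.9 196.3  82. ]
[ 80. 349.] 32.3 [323.8 196.5  82. ]
[271.8 189.7] 30.1 [546.5 385.1  82. ]
```

View pics/w5.png

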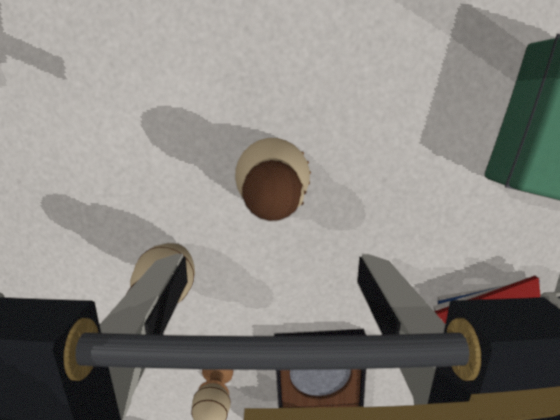

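```bash
python3 - <<'E'
from h import *
c=cam('wrist',monitor.state()); a=np.linspace(0,6.28,181)
for y in (382,385):
    for r,z in((43,2),(43,12),(28,76),(28,82),(28,88)):
        P=proj(c,np.c_[546.5+r*np.cos(a),y+r*np.sin(a),z+0*a]); print(y,z,'rows',P[:,1].min().round(1),P[:,1].max().round(1),'cols',P[:,0].min().round(1),P[:,0].max().round(1))
im=np.ascontiguousarray(cv2.imread('pics/w5.png')[:,:,::-1]); v=im[...,2]
print(v[130:230,272].tolist()); print(v[178,225:320].tolist())
E
```

```text
382 2 rows 138.9 211.2 cols 234.9 308.3
382 12 rows 139.8 213.7 cols 234.0 309.2
382 76 rows 162.3 218.8 cols 242.5 300.6
382 82 rows 163.3 220.7 cols 242.0 301.1
382 88 rows 164.4 222.8 cols 241.5 301.7
385 2 rows 136.3 208.8 cols 234.8 308.3
385 12 rows 137.0 211.2 cols 233.9 309.2
385 76 rows 159.1 215.9 cols 242.5 300.7
385 82 rows 160.1 217.8 cols 241.9 301.2
385 88 rows 161.1 219.8 cols 241.4 301.8
[173, 173, 171, 167, 159, 140, 130, 116, 94, 86, 89, 91, 91, 91, 92, 95, 94, 95, 94, 97, 98, 99, 100, 100, 101, 103, 102, 97, 85, 65, 40, 25, 20, 28, 27, 27, 27, 24, 30, 31, 28, 31, 29, 33, 30, 34, 36, 33, 35, 34, 34, 34, 38, 33, 37, 39, 35, 38, 37, 37, 40, 36, 40, 40, 39, 37, 41, 42, 41, 41, 42, 42, 39, 39, 38, 38, 39, 38, 39, 38, 39, 36, 36, 36, 35, 39, 36, 37, 33, 46, 86, 135, 166, 174, 176, 176, 175, 175, 174, 174]
[136, 137, 136, 138, 140, 141, 142, 141, 138, 126, 105, 91, 90, 91, 94, 96, 97, 100, 97, 85, 61, 36, 28, 32, 28, 28, 30, 27, 30, 28, 31, 29, 28, 31, 32, 31, 33, 31, 33, 31, 32, 31, 32, 37, 34, 35, 33, 35, 39, 32, 37, 34, 37, 34, 37, 35, 37, 38, 38, 33, 37, 39, 39, 37, 38, 36, 36, 37, 35, 37, 30, 30, 34, 51, 85, 112, 127, 132, 131, 130, 129, 128, 126, 128, 136, 150, 158, 158, 158, 157, 156, 153, 153, 153, 152]
```

```bash
python3 -m crank '[[0.83,0,1,0,0,0,1],[0,0,3,0,0,0,1],[0,0,3,0,0,0,1],[0,0,3,0,0,0,1],[0,0,3,0,0,0,1],[0,0,2,0,0,0,1],[0,0,1,0,0,0,1],[0,0,0.6,0,0,0,1],[0,0,0,0,0,0,1],[0,0,0,0,0,0,1],[0,0,0,0,0,0,0.4],[0,0,0,0,0,0,0.4],[0,0,0,0,0,0,0.4],[0,0,0,0,0,0,0.4],[0,0,0,0,0,0,0.4],[0,0,0,0,0,0,0.4],[0,0,0,0,0,0,0.4]]' 20
```

```text
t: 12.62
tool_pos: [546.6, 386.1, 63.3]
tool_rot: [0.707, 0.707, 0.0, 0.0]
wrist_force: [0.1, 1.3, 2.0]
finger_gap: 0.589
gripper_force: 20.0
```

```bash
python3 -m crank '[[0,0,-0.5,0,0,0,0.4],[0,0,-1.5,0,0,0,0.4],[0,0,-2.5,0,0,0,0.4],[0,0,-3,0,0,0,0.4],[0,0,-3,0,0,0,0.4],[0,0,-2.5,0,0,0,0.4],[0,0,-1.5,0,0,0,0.4],[0,0,-1,0,0,0,0.4]]'; python3 -m crank '[[-1,0.2,0,0,0,0,0.4],[-2,0.4,0,0,0,0,0.4],[-3,0.6,0,0,0,0,0.4],[-3,0.6,0,0,0,0,0.4],[-3,0.6,0,0,0,0,0.4],[-3,0.6,0,0,0,0,0.4],[-3,0.6,0,0,0,0,0.4],[-3,0.6,0,0,0,0,0.4],[-3,0.6,0,0,0,0,0.4],[-3,0.6,0,0,0,0,0.4],[-3,0.6,0,0,0,0,0.4],[-3,0.4,0,0,0,0,0.4],[-3,0.4,0,0,0,0,0.4],[-2,0.2,0,0,0,0,0.4],[-1.2,0.2,0,0,0,0,0.4],[-0.63,0,0,0,0,0,0.4],[0,0,0,0,0,0,0.4],[0,0,0,0,0,0,0.4],[0,0,0,0,0,0,0.4]]'
python3 - <<'E'
from h import *
s,im=grab('wrist','w6'); print(s['tool_pos'].round(1),s['t'],s['finger_gap']); c=cam('wrist',s)
a=np.linspace(0,6.28,181); t=s['tool_pos']
for r,z in((43,t[2]-61),(43,t[2]-51)):
    for off in (-1.3,3):
        P=proj(c,np.c_[t[0]+r*np.cos(a),t[1]+off+r*np.sin(a),z+0*a]); print(z,off,'rows',P[:,1].min().round(1),'cols',P[:,0].min().round(1),P[:,0].max().round(1))
E
```

```text
t: 13.28
tool_pos: [546.9, 386.4, 220.7]
tool_rot: [0.707, 0.707, 0.001, 0.0]
wrist_force: [-0.3, -0.0, -0.4]
finger_gap: 0.588
gripper_force: 20.0
t: 14.87
tool_pos: [618.7, -10.3, 218.0]
tool_rot: [0.706, 0.708, 0.0, -0.0]
wrist_force: [0.2, 0.7, -1.0]
finger_gap: 0.59
gripper_force: 20.0
[618.7 -10.3 218. ] 14.8667 0.5895851345310945
156.97085289777291 -1.3 rows 172.0 cols 211.7 332.4
156.97085289777291 3 rows 165.7 cols 211.4 332.8
166.97085289777291 -1.3 rows 174.8 cols 209.3 334.9
166.97085289777291 3 rows 168.2 cols 208.9 335.3
```

View pics/w6.png

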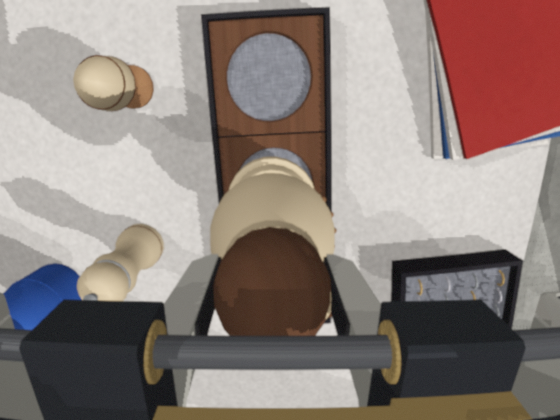

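The held top half is level, its edge at (272,172) with the cup just behind it. I need about 2 mm in −y, then down.

```bash
python3 -m crank '[[-0.19,0,0.5,0,0,0,0.4],[0,0,1.5,0,0,0,0.4],[0,0,2,0,0,0,0.4],[0,0,1.5,0,0,0,0.4],[0,0,0.8,0,0,0,0.4],[0,0,0.4,0,0,0,0.4],[0,0,0.3,0,0,0,0.4],[0,0,0.3,0,0,0,0.4],[0,0,0.3,0,0,0,0.4],[0,0,0.3,0,0,0,0.4],[0,0,0,0,0,0,0.4],[0,0,0,0,0,0,0.4]]'
```

```text
t: 15.92
tool_pos: [619.0, -14.2, 139.2]
tool_rot: [0.707, 0.707, 0.0, 0.0]
wrist_force: [-0.5, 0.3, -0.4]
finger_gap: 0.589
gripper_force: 20.0
```

```bash
python3 -m crank '[[0,0,0.2,0,0,0,0.4],[0,0,0.15,0,0,0,0.4],[0,0,0.15,0,0,0,0.4],[0,0,0,0,0,0,0.4],[0,0,0,0,0,0,0.4]]'
```

```text
t: 16.33
tool_pos: [618.9, -14.1, 134.0]
tool_rot: [0.707, 0.707, -0.0, -0.0]
wrist_force: [0.8, 0.2, -0.9]
finger_gap: 0.591
gripper_force: 20.0
```

```bash
python3 -m crank '[[0.15,0,0.05,0,0,0,0.4],[0,0,0.1,0,0,0,0.4],[0,0,0,0,0,0,0.4],[0,0,0,0,0,0,0.4]]'
```

```text
t: 16.67
tool_pos: [619.1, -12.3, 133.2]
tool_rot: [0.707, 0.708, 0.0, 0.0]
wrist_force: [-1.6, -0.2, 5.0]
finger_gap: 0.594
gripper_force: 20.0
```

```bash
python3 -m crank '[[0,0,0,0,0,0,1],[0,0,0,0,0,0,1],[0,0,0,0,0,0,1],[0,0,0,0,0,0,1],[0,0,0,0,0,0,1],[0,0,0,0,0,0,1],[0,0,-1,0,0,0,1],[0,0,-2,0,0,0,1],[0,0,-3,0,0,0,1],[0,0,-3,0,0,0,1],[0,0,-3,0,0,0,1],[0,0,-1,0,0,0,1],[0,0,0,0,0,0,1],[0,0,0,0,0,0,1],[0,0,0,0,0,0,1]]'
python3 - <<'E'
from h import *
s,im=grab('wrist','w7'); print(s['tool_pos'].round(1),s['t']); c=cam('wrist',s)
for (p,r),(q,wh,a) in scarf(im): print(np.round(p,1),round(r,1),plane(c,p,152)[0].round(1))
a=np.linspace(0,6.28,181)
for r,z in((43,70),(43,82),(28,158)):
    P=proj(c,np.c_[618.8+r*np.cos(a),-13.5+r*np.sin(a),z+0*a]); print(z,'rows',P[:,1].min().round(1),P[:,1].max().round(1),'cols',P[:,0].min().round(1),P[:,0].max().round(1))
i2=grab('scene','s2')[1]; i3=grab('top','t2')[1]
f=lambda x:cv2.resize(x,(400,300),interpolation=cv2.INTER_CUBIC)
cv2.imwrite('pics/m7.png',np.vstack([np.hstack([f(im),f(i2[200:335,180:360])]),np.hstack([f(i3[120:255,190:370]),f(i2)])])[:,:,::-1])
E
```

```text
t: 17.92
tool_pos: [618.1, -12.8, 261.4]
tool_rot: [0.707, 0.707, -0.001, -0.001]
wrist_force: [-0.5, -0.5, 0.1]
finger_gap: 0.998
gripper_force: 0.0
[618.1 -12.8 261.4] 17.9167
[136.  404.5] 17.6 [ 470.  -234.2  152. ]
[402. 403.] 157.8 [ 759. -231.  152.]
[ 82. 349.] 31.8 [ 424.  -161.3  152. ]
[261.5 239. ] 64.4 [608.8 -39.1 152. ]
[274.5 159.7] 144.1 [619.9  29.9 152. ]
70 rows 148.3 226.1 cols 233.0 312.8
82 rows 149.7 229.9 cols 231.7 314.1
158 rows 179.9 244.3 cols 239.3 306.8
```

View pics/m7.png

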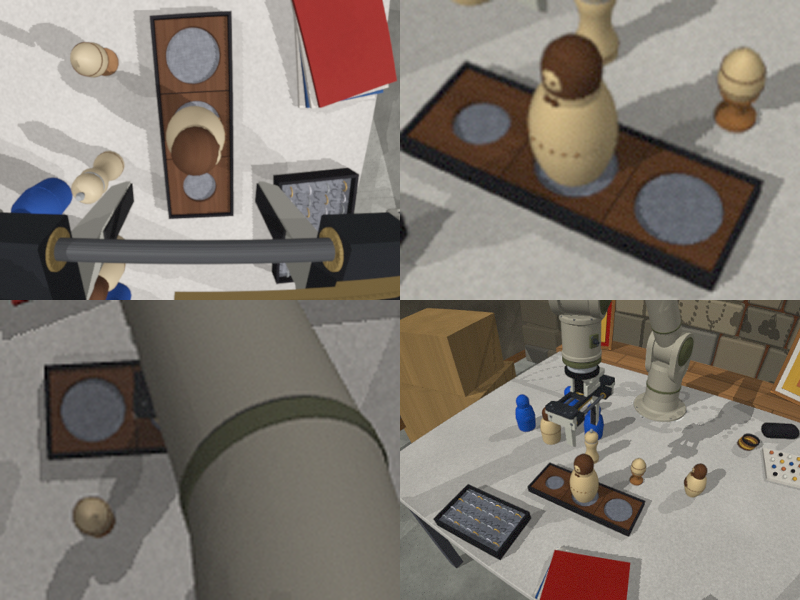

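The big doll is closed with no visible gap and stands in the middle recess (upper right, around (575,130)). The tall recess is free at (193,54) in the wrist view. Next I fit the recess centres and move to the medium doll.

```bash
python3 - <<'E'
from h import *
# tool pos at each picture as printed then; tool pointing down, tool x=+y
R0=Ro.from_matrix([[0,1,0],[1,0,0],[0,0,-1]]).as_quat()
for f,t,q,name in [('w4',(618.7,-76.8,229.0),(279,221),'M'),('w2',(616.2,-131.1,184.9),(283,180),'M'),('w4',(618.7,-76.8,229.0),(270,13),'T'),('w6',(618.7,-10.3,218.0),(268,77),'T'),('w7',(618.1,-12.8,261.4),(270,75),'T'),('w3',(618.8,-17.5,134.9),(266,58),'T')]:
    im=cv2.imread(f'pics/{f}.png'); h=cv2.cvtColor(im,cv2.COLOR_BGR2HSV)
    m=((h[...,0]>95)&(h[...,0]<130)&(h[...,1]>20)&(h[...,1]<110)).astype(np.uint8); m=cv2.morphologyEx(m,cv2.MORPH_CLOSE,np.ones((5,5)))
    l=cv2.connectedComponents(m)[1]; k=l[q[1],q[0]]
    if not k: print(f,name,'none',h[q[1],q[0]]); continue
    cn=max(cv2.findContours((l==k).astype(np.uint8),cv2.RETR_EXTERNAL,cv2.CHAIN_APPROX_NONE)[0],key=cv2.contourArea)
    e=cv2.fitEllipse(cn); c=cam('wrist',{'tool_rot':R0,'tool_pos':np.array(t)})
    print(f,name,np.round(e[0],1),np.round(e[1],1),cv2.contourArea(cn),plane(c,e[0],12)[0].round(1),plane(c,e[0],17)[0].round(1))
E
```

```text
w4 M none [111  18 145]
w2 M none [117  16 147]
w4 T none [113  16 148]
w6 T none [117  16 148]
w7 T none [117  16 143]
w3 T none [117  16 148]
```

```bash
python3 -m crank '[[2,-1.4,0,0,0,0,1],[2.8,-2,0,0,0,0,1],[2.8,-2,0,0,0,0,1],[2.8,-2,0,0,0,0,1],[2.8,-2,0,0,0,0,1],[2.8,-2,0,0,0,0,1],[2.8,-2,0,0,0,0,1],[2.8,-2,0,0,0,0,1],[2.8,-2,0,0,0,0,1],[2.8,-1.6,0,0,0,0,1],[1.4,-0.6,0,0,0,0,1],[0,0,0,0,0,0,1],[0,0,0,0,0,0,1],[0,0,0,0,0,0,1],[0,0,0,0,0,0,1]]'
python3 - <<'E'
from h import *
s,im=grab('wrist','w8'); print(s['tool_pos'].round(1),s['t']); c=cam('wrist',s)
for (p,r),(q,wh,a) in scarf(im): print(np.round(p,1),round(r,1),plane(c,p,105)[0].round(1))
E
```

```text
t: 19.32
tool_pos: [423.3, 271.9, 262.2]
tool_rot: [0.707, 0.707, -0.001, 0.0]
wrist_force: [0.8, -0.6, -0.3]
finger_gap: 1.004
gripper_force: 0.0
[423.3 271.9 262.2] 19.3167
[401.5 402.5] 158.4 [587.8   1.3 105. ]
[464. 349.] 32.3 [653.4  82.9 105. ]
[ 80. 349.] 32.3 [192.9  83.4 105. ]
[298.5 295.5] 12.3 [451.9 160.4 105. ]
[425.3 285.3] 36.8 [590.7 171.2 105. ]
[271. 190.] 22.5 [422.3 277.7 105. ]
```

View pics/w8.png

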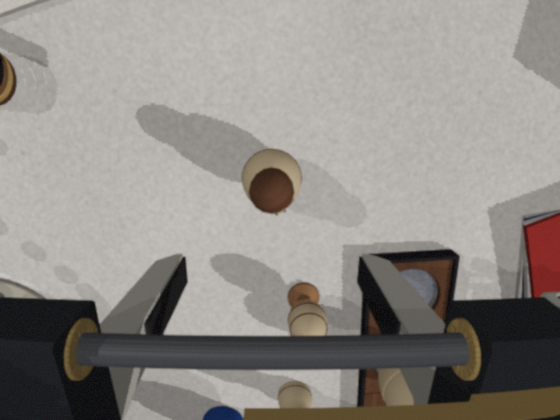

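The medium doll's scarf is at (271,190), upright, with the egg's stand clear at (305,310).

```bash
python3 -m crank '[[0.55,-0.1,1,0,0,0,1],[0,0,3,0,0,0,1],[0,0,3,0,0,0,1],[0,0,3,0,0,0,1],[0,0,3,0,0,0,1],[0,0,2.5,0,0,0,1],[0,0,1.3,0,0,0,1],[0,0,0.7,0,0,0,1],[0,0,0,0,0,0,1],[0,0,0,0,0,0,1],[0,0,0,0,0,0,0.2],[0,0,0,0,0,0,0.2],[0,0,0,0,0,0,0.2],[0,0,0,0,0,0,0.2],[0,0,0,0,0,0,0.2],[0,0,0,0,0,0,0.2],[0,0,0,0,0,0,0.2],[0,0,0,0,0,0,0.2],[0,0,0,0,0,0,0.2]]' 20
python3 - <<'E'
from h import *
R0=Ro.from_matrix([[0,1,0],[1,0,0],[0,0,-1]]).as_quat()
for f,t,q,name in [('w4',(618.7,-76.8,229.0),(279,221),'M'),('w2',(616.2,-131.1,184.9),(283,180),'M'),('w6',(618.7,-10.3,218.0),(268,77),'T'),('w7',(618.1,-12.8,261.4),(270,75),'T'),('w3',(618.8,-17.5,134.9),(266,58),'T')]:
    im=cv2.GaussianBlur(cv2.imread(f'pics/{f}.png'),(3,3),0).astype(int)
    m=((im[...,0]-im[...,2]>-2)&(im[...,1]>70)).astype(np.uint8)
    l=cv2.connectedComponents(m,connectivity=4)[1]; k=l[q[1],q[0]]
    if not k: print(f,name,'none'); continue
    cn=max(cv2.findContours((l==k).astype(np.uint8),cv2.RETR_EXTERNAL,cv2.CHAIN_APPROX_NONE)[0],key=cv2.contourArea)
    e=cv2.fitEllipse(cn); c=cam('wrist',{'tool_rot':R0,'tool_pos':np.array(t)})
    print(f,name,np.round(e[0],1),np.round(e[1],1),cv2.contourArea(cn),plane(c,e[0],12)[0].round(1),plane(c,e[0],17)[0].round(1))
E
```

```text
t: 20.95
tool_pos: [421.7, 278.8, 87.6]
tool_rot: [0.707, 0.708, 0.0, 0.0]
wrist_force: [0.2, -0.0, 0.3]
finger_gap: 0.447
gripper_force: 20.0
w4 M [278.9 221.8] [45.  48.2] 1701.5 [ 627.  -124.1   12. ] [ 626.9 -122.4   17. ]
w2 M [283.6 179.9] [43.8 60. ] 1872.5 [ 628.1 -118.4   12. ] [ 627.9 -117.4   17. ]
w6 T [268.4  76.5] [80.7 84.9] 5380.0 [615.  104.2  12. ] [615.1 103.8  17. ]
w7 T [269.4  77.4] [72.1 75.6] 4281.0 [615.2 104.3  12. ] [615.3 103.9  17. ]
w3 T [266.1  58.1] [105.8 111.4] 9252.0 [614.1 104.1  12. ] [614.2 103.4  17. ]
```

```bash
python3 -m crank '[[0,0,-0.5,0,0,0,0.2],[0,0,-1.5,0,0,0,0.2],[0,0,-2.5,0,0,0,0.2],[0,0,-3,0,0,0,0.2],[0,0,-3,0,0,0,0.2],[0,0,-3,0,0,0,0.2],[0,0,-3,0,0,0,0.2],[0,0,-2.5,0,0,0,0.2],[0,0,-1.5,0,0,0,0.2],[0,0,-0.8,0,0,0,0.2]]'; python3 -m crank '[[-1,0.5,0,0,0,0,0.2],[-2,1,0,0,0,0,0.2],[-2.8,1.4,0,0,0,0,0.2],[-2.8,1.4,0,0,0,0,0.2],[-2.8,1.4,0,0,0,0,0.2],[-2.8,1.4,0,0,0,0,0.2],[-2.8,1.4,0,0,0,0,0.2],[-2.8,1.4,0,0,0,0,0.2],[-2.8,1.4,0,0,0,0,0.2],[-2.8,1.4,0,0,0,0,0.2],[-2.8,1.4,0,0,0,0,0.2],[-2.8,1.4,0,0,0,0,0.2],[-2.8,1.5,0,0,0,0,0.2],[-2.8,1.5,0,0,0,0,0.2],[-2,0.7,0,0,0,0,0.2],[-1.2,0.4,0,0,0,0,0.2],[-0.44,0,0,0,0,0,0.2],[0,0,0,0,0,0,0.2],[0,0,0,0,0,0,0.2]]'
```

```text
t: 21.78
tool_pos: [421.8, 279.1, 303.0]
tool_rot: [0.707, 0.707, 0.001, 0.0]
wrist_force: [-0.0, 0.5, -0.6]
finger_gap: 0.444
gripper_force: 20.0
t: 23.37
tool_pos: [617.3, -122.2, 300.1]
tool_rot: [0.706, 0.708, -0.0, -0.001]
wrist_force: [-1.0, 0.2, -0.9]
finger_gap: 0.445
gripper_force: 20.0
```

```bash
python3 -m crank '[[-0.1,1,0.5,0,0,0,0.2],[0,0,2,0,0,0,0.2],[0,0,3,0,0,0,0.2],[0,0,3,0,0,0,0.2],[0,0,3,0,0,0,0.2],[0,0,3,0,0,0,0.2],[0,0,2,0,0,0,0.2],[0,0,1,0,0,0,0.2],[0,0,0.5,0,0,0,0.2],[0,0,0.5,0,0,0,0.2],[0,0,0.5,0,0,0,0.2],[0,0,0.5,0,0,0,0.2],[0,0,0.3,0,0,0,0.2],[0,0,0,0,0,0,0.2],[0,0,0,0,0,0,0.2],[0,0,0,0,0,0,0.2]]'
```

```text
t: 24.7
tool_pos: [628.3, -124.6, 103.0]
tool_rot: [0.707, 0.707, 0.0, 0.0]
wrist_force: [-0.3, 0.8, -1.0]
finger_gap: 0.45
gripper_force: 20.0
```

```bash
python3 -m crank '[[0,0,0.2,0,0,0,0.2],[0,0,0.15,0,0,0,0.2],[0,0,0,0,0,0,0.2],[0,0,0,0,0,0,0.2]]'
```

```text
t: 25.03
tool_pos: [628.5, -124.6, 99.6]
tool_rot: [0.707, 0.707, 0.0, 0.0]
wrist_force: [-1.1, -0.6, 4.3]
finger_gap: 0.447
gripper_force: 20.0
```

```bash
python3 -m crank '[[0,0,0,0,0,0,1],[0,0,0,0,0,0,1],[0,0,0,0,0,0,1],[0,0,0,0,0,0,1],[0,0,0,0,0,0,1],[0,0,0,0,0,0,1],[0,0,0,0,0,0,1],[0,0,-1,0,0,0,1],[0,0,-2,0,0,0,1],[0,0,-3,0,0,0,1],[0,0,-3,0,0,0,1],[0,0,-3,0,0,0,1],[0,0,-3,0,0,0,1],[0,0,-1,0,0,0,1]]'; python3 -m crank '[[-1,-1.2,0,0,0,0,1],[-2,-2.3,0,0,0,0,1],[-2,-2.3,0,0,0,0,1],[-2,-2.3,0,0,0,0,1],[-2,-2.3,0,0,0,0,1],[-2,-2.3,0,0,0,0,1],[-2,-2.3,0,0,0,0,1],[-1.5,-2,0,0,0,0,1],[-1,-1.1,0,0,0,0,1],[-0.5,-0.5,0,0,0,0,1],[0,0,0,0,0,0,1],[0,0,0,0,0,0,1],[0,0,0,0,0,0,1],[0,0,0,0,0,0,1]]'
python3 - <<'E'
from h import *
s,im=grab('wrist','w9'); print(s['tool_pos'].round(1),s['t']); c=cam('wrist',s)
for (p,r),(q,wh,a) in scarf(im): print(np.round(p,1),round(r,1),plane(c,p,124)[0].round(1))
E
```

```text
t: 26.2
tool_pos: [629.7, -124.4, 264.6]
tool_rot: [0.707, 0.707, 0.002, 0.002]
wrist_force: [0.5, 0.6, 0.3]
finger_gap: 0.998
gripper_force: 0.0
t: 27.37
tool_pos: [443.1, -283.7, 258.9]
tool_rot: [0.706, 0.708, 0.0, -0.0]
wrist_force: [-0.4, -0.8, 0.5]
finger_gap: 1.001
gripper_force: 0.0
[ 443.1 -283.7  258.9] 27.3667
[402.  402.5] 157.9 [ 597.8 -528.9  124. ]
[461.  348.5] 31.1 [ 654.3 -451.9  124. ]
[ 81. 349.] 32.3 [ 230.8 -453.6  124. ]
[271.5 194. ] 28.4 [ 442.6 -276.1  124. ]
[488.  26.] 31.6 [ 624.  -129.1  124. ]
[431.5  47.5] 64.4 [ 575.8 -149.   124. ]
```

View pics/w9.png

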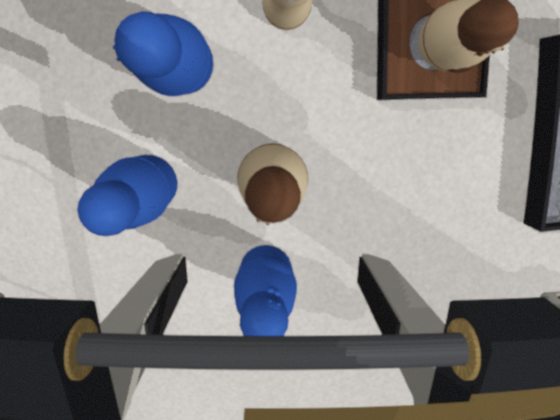

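The tall pale doll's scarf is at (272,194). The blue dolls at (130,195), (165,55) and (265,290) stay clear of the finger corridor along world x, and the medium doll stands in its recess at (470,35).

```bash
python3 -m crank '[[0.7,0,1,0,0,0,1],[0,0,2.5,0,0,0,1],[0,0,3,0,0,0,1],[0,0,3,0,0,0,1],[0,0,2.5,0,0,0,1],[0,0,2,0,0,0,1],[0,0,1,0,0,0,1],[0,0,0.4,0,0,0,1],[0,0,0,0,0,0,1],[0,0,0,0,0,0,1],[0,0,0,0,0,0,0.3],[0,0,0,0,0,0,0.3],[0,0,0,0,0,0,0.3],[0,0,0,0,0,0,0.3],[0,0,0,0,0,0,0.3],[0,0,0,0,0,0,0.3],[0,0,0,0,0,0,0.3],[0,0,0,0,0,0,0.3]]' 25
```

```text
t: 28.92
tool_pos: [442.4, -277.7, 105.2]
tool_rot: [0.707, 0.707, 0.0, 0.0]
wrist_force: [0.7, 0.3, 0.2]
finger_gap: 0.532
gripper_force: 25.0
```

```bash
python3 -m crank '[[0,0,-0.5,0,0,0,0.3],[0,0,-1.5,0,0,0,0.3],[0,0,-2.5,0,0,0,0.3],[0,0,-3,0,0,0,0.3],[0,0,-3,0,0,0,0.3],[0,0,-3,0,0,0,0.3],[0,0,-2.7,0,0,0,0.3],[0,0,-2,0,0,0,0.3],[0,0,-1.5,0,0,0,0.3],[0,0,-0.8,0,0,0,0.3]]'; python3 -m crank '[[1,0.5,0,0,0,0,0.3],[2,1,0,0,0,0,0.3],[2.8,1.25,0,0,0,0,0.3],[2.8,1.25,0,0,0,0,0.3],[2.8,1.25,0,0,0,0,0.3],[2.8,1.25,0,0,0,0,0.3],[2.8,1.25,0,0,0,0,0.3],[2.8,1.25,0,0,0,0,0.3],[2.8,1.25,0,0,0,0,0.3],[2.8,1.25,0,0,0,0,0.3],[2.8,1.25,0,0,0,0,0.3],[2.8,1.25,0,0,0,0,0.3],[2.8,1.25,0,0,0,0,0.3],[2,1,0,0,0,0,0.3],[1.3,0.6,0,0,0,0,0.3],[0.95,0.39,0,0,0,0,0.3],[0,0,0,0,0,0,0.3],[0,0,0,0,0,0,0.3],[0,0,0,0,0,0,0.3]]'
```

```text
t: 29.75
tool_pos: [442.4, -277.7, 312.3]
tool_rot: [0.707, 0.707, 0.0, 0.001]
wrist_force: [-0.4, 0.7, -0.4]
finger_gap: 0.53
gripper_force: 25.0
t: 31.33
tool_pos: [613.7, 101.3, 309.8]
tool_rot: [0.707, 0.707, -0.001, 0.0]
wrist_force: [-1.1, -1.2, -1.7]
finger_gap: 0.533
gripper_force: 25.0
```

```bash
python3 -m crank '[[0.05,0.05,0.5,0,0,0,0.3],[0,0,2,0,0,0,0.3],[0,0,3,0,0,0,0.3],[0,0,3,0,0,0,0.3],[0,0,3,0,0,0,0.3],[0,0,2.5,0,0,0,0.3],[0,0,2,0,0,0,0.3],[0,0,1,0,0,0,0.3],[0,0,0.5,0,0,0,0.3],[0,0,0.5,0,0,0,0.3],[0,0,0.5,0,0,0,0.3],[0,0,0.4,0,0,0,0.3],[0,0,0,0,0,0,0.3],[0,0,0,0,0,0,0.3],[0,0,0,0,0,0,0.3]]'
```

```text
t: 32.58
tool_pos: [615.0, 103.6, 121.7]
tool_rot: [0.707, 0.707, 0.0, 0.0]
wrist_force: [-0.8, 0.1, -0.0]
finger_gap: 0.531
gripper_force: 25.0
```

```bash
python3 -m crank '[[0,0,0.2,0,0,0,0.3],[0,0,0.15,0,0,0,0.3],[0,0,0.12,0,0,0,0.3],[0,0,0,0,0,0,0.3],[0,0,0,0,0,0,0.3]]'
```

```text
t: 33.0
tool_pos: [615.2, 103.6, 117.1]
tool_rot: [0.707, 0.707, 0.0, 0.0]
wrist_force: [-0.0, -0.5, 4.3]
finger_gap: 0.528
gripper_force: 25.0
```

```bash
python3 -m crank '[[0,0,0,0,0,0,1],[0,0,0,0,0,0,1],[0,0,0,0,0,0,1],[0,0,0,0,0,0,1],[0,0,0,0,0,0,1],[0,0,0,0,0,0,1],[0,0,0,0,0,0,1],[0,0,-1,0,0,0,1],[0,0,-2,0,0,0,1],[0,0,-3,0,0,0,1],[0,0,-3,0,0,0,1],[0,0,-3,0,0,0,1],[0,0,-3,0,0,0,1],[0,0,-2,0,0,0,1],[0,0,-1,0,0,0,1]]'; python3 -m crank '[[2,-0.5,0,0,0,0,1],[3,-0.7,0,0,0,0,1],[3,-0.7,0,0,0,0,1],[3,-0.7,0,0,0,0,1],[3,-0.7,0,0,0,0,1],[3,-0.7,0,0,0,0,1],[3,-0.7,0,0,0,0,1],[3,-0.7,0,0,0,0,1],[3,-0.7,0,0,0,0,1],[3,-0.7,0,0,0,0,1],[1,0,0,0,0,0,1],[0,0,0,0,0,0,1],[0,0,0,0,0,0,1],[0,0,0,0,0,0,1]]'
python3 - <<'E'
from h import *
s,im=grab('scene','s3'); print(s['tool_pos'].round(1),s['t']); i3=grab('top','t3')[1]
f=lambda x,w,h:cv2.resize(x,(w,h),interpolation=cv2.INTER_CUBIC)
cv2.imwrite('pics/m9.png',np.hstack([f(im[180:340,160:373],400,300*1),f(i3[120:255,190:370],400,300)])[:,:,::-1])
c=cam('top'); sc=cam('scene')
for n,cc,q in (('top',c,i3),('scene',sc,im)):
    for X,z in (((627.5,-124.6),117),((614.8,104),136),((618.8,-13.5),152)):
        p0=proj(cc,[X[0],X[1],z])[0]; b=min(scarf(q,60),key=lambda k:np.hypot(*(np.array(k[1][0])-p0)))
        print(n,X,p0.round(1),np.round(b[0][0],1),round(b[0][1],1),np.round(b[1][0],1),plane(cc,b[1][0],z)[0].round(1))
E
```

```text
t: 34.25
tool_pos: [615.5, 104.0, 300.4]
tool_rot: [0.707, 0.707, 0.002, 0.001]
wrist_force: [0.9, -0.1, 0.1]
finger_gap: 1.001
gripper_force: 0.0
t: 35.42
tool_pos: [547.2, 401.3, 296.0]
tool_rot: [0.707, 0.707, -0.001, 0.001]
wrist_force: [-0.0, -0.6, -0.7]
finger_gap: 0.999
gripper_force: 0.0
[547.2 401.3 296. ] 35.4167
top (627.5, -124.6) [310.9 155.7] [296.  158.5] 11.6 [295.  158.5] [619.8 -81.5 117. ]
top (614.8, 104) [225.4 158.8] [222.5 154.5] 9.8 [222.5 156.5] [621.  111.8 136. ]
top (618.8, -13.5) [269.6 155.6] [271.  150.5] 7.8 [271.  150.5] [632.5 -17.2 152. ]
scene (627.5, -124.6) [212.1 224.4] [211.5 225.4] 11.0 [211. 225.] [ 630.2 -125.5  117. ]
scene (614.8, 104) [309.9 256.9] [310.3 258.7] 14.6 [309.5 258.5] [618.8 105.2 136. ]
scene (618.8, -13.5) [257.4 229.8] [257.7 230.3] 14.9 [257. 230.] [619.7 -13.9 152. ]
```

View pics/m9.png

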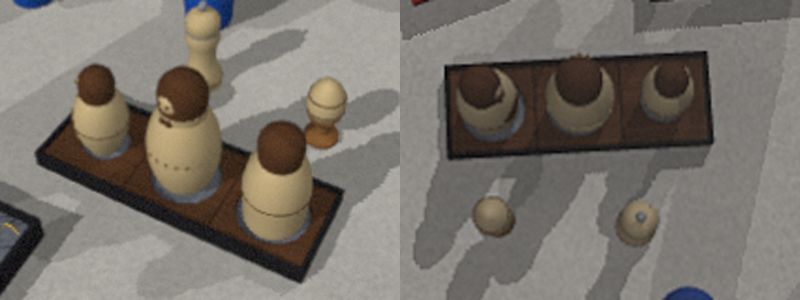

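All three dolls stand upright in their recesses (left image: medium (97,110), big (183,135), tall (277,185)). The egg and the mill are untouched, and the arm is clear.

```bash
python3 -c "
from rig import order; print(order.hand_in())"
```

```text
the job is handed in; nothing more can be done
None
```

The job is handed in, verdict not shown: the small doll is inside the closed big doll, the medium and tall dolls stand in their own recesses, and the egg and pepper mill were left alone.

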